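# Shift the grain mill into its fine gear

## Robot

A 6-joint arm with a two-finger parallel gripper is mounted at the origin on the work surface. World frame = base frame: x ahead of the robot, y to its left, z up, the work surface at z = 0. Lengths are in m, angles in rad, forces in N, time in s.
With the tool pointing down it reaches from about 0.25 to 0.725 m from the base axis. Payload 4 kg.
Tool frame: the origin (TCP) lies on the centre line of the jaws, within the pads' length; the fingertips stand 17 mm ahead of it and the grasp point (between the pads) lies 2 mm behind it; z points along the fingers, x is the direction in which the jaws open and shut, and the axes are right-handed (so a half turn about z gives the same grasp; the last joint's range is limited). The gripper opens to 85 mm and grips with 20 to 120 N. Pads are 22 mm wide; open, the fingers measure 114 mm over their backs; the gripper's body (76 mm by 85 mm) begins 54 mm behind the grasp point. The pads swing forward as they close: fully open they stand 13 mm farther back than shut.
Start: joints at [1.267, 0.241, 0.005, 1.335, 0, 1.571], TCP at [0.15, 0.477, 0.215] pointing down, gripper open.
Joint ranges: [-2.72, 2.72], [-1.05, 1.87], [-1.09, 1.28], [-1.99, 2.15], [-1.42, 1.44], [-3.14, 3.14]. Speed limits (rad/s): [2.79, 2.79, 3.14, 3.14, 3.14, 3.14].

## Interface

Orientations are given as a unit quaternion [x, y, z, w].
In Python, from workcell import bot gives the robot as it stands.
- The arm moves only by the tool jog_arm, never from a script. Its arguments are lists of equal length, an entry for each row: "jaw": the closure, from 0 (fully open) to 1 (shut); "linear": the shift along the tool's x, y, z in m, a list of three; "delta_rot": the turn, a rotation vector about the tool's x, y, z in degrees, a list of three. A call has exactly 8 rows; each row is the pose to reach, as a shift and turn from the pose commanded when the call began, along the tool's axes at that moment; what a row does not reach only later rows make up. A row lasts 1/12 s, in which the tool goes at most 41.7 mm and 7.16 degrees, less where a joint would pass 70% of its speed; a pose out of reach is approached as far as the arm can. A call with a gripper value outside its range is refused whole. The fingers move at their own pace and stop on an object; the grip force is fixed at half the most. Time passes only in rows, so rows that repeat a pose let the fingers close, or fill a call up. It gives the time, the measured TCP pose, the force and the opening at its end, in the units of the state.
- bot.get_obs(): the state, without advancing time (a new reading comes with each control period).
- bot.camera(name): name is "scene" or "top" or "wrist"; returns (picture, depth): 400x640x3 uint8, red, green, blue; 400x640 float32, m along the optical axis (not along the pixel's ray), 0 where there is no reading.
- bot.calibration(name): a dict with "fovy" (degrees; the focal length in pixels is half the picture's height over the tangent of half this angle, whatever the lens; pixels are square), "cx", "cy" (the principal point, pixels), "k1" (the pictures are not rectified: a ray, as slopes to the right and down, at radius r is drawn at 1 + k1 r^2 times it, then the intrinsics apply), "origin" and "orientation" of the camera in the world. Camera axes: x right, y down, z forward; pixel columns grow to the right and rows downward; lengths in m; the calibration is good to about 2 mm. A picture is of the moment at which its call begins: read the wrist's pose just before it. calibration takes no time and is no camera call; for the wrist camera it gives the pose at the moment of the call.
- bot.job_done(): hands the job in, once; it reports no verdict.
The state is a dict: "clock": time; "joint_pos": joint angles; "joint_vel": joint speeds; "tau": joint torques, N m; "eef_pos": TCP position; "tool_rot": TCP orientation; "ft_force": force on the tool from outside, world axes, zero at the start; "ft_torque": the same for the moment, N m; "grip_width": finger opening in m.
Only numpy, scipy, OpenCV 4.12 (cv2) and the standard library are available. Lean on these libraries where they do the work, as an engineer would, in place of code of your own. Each camera call takes 0.05 s, during which the arm holds its last target.

## Task

The grain mill stands with its gear lever in the rail away from the hopper. Without gripping the knob, push the lever gently with your fingertips along the H-gate into the fine gear: the slot on the hopper side, at the end towards the motor, fully home. Let go of it there, and leave everything else on the counter where it stands.

Things in the scene. Friction and masses are not known exactly. Their poses are not given: they have to be found in the camera images.
- mill: Bench-top electric grain mill, fixed to the counter. Origin on the counter under the H-gate's centre. Own axes: z up, +x to the finned motor behind the gearbox, +y to the grinding head with hopper; the front with the rocker switch faces -x. Gearbox 170 (x) by 150 (y) mm, top at z 130 mm, with a square steel gate plate 100 by 100 mm on it. Motor: x 85 to 280 mm, up to z 130 mm.
- hopper (a point): Centre of the mouth of the mill's steel hopper: a cone of rim radius 72 mm, rim 246 mm above the counter, 181 mm from the gate's centre along the mill's +y. Below it the outlet chute falls towards -x into the dish.
- gate_centre (a point): Centre of the H-gate, on the gate plate's top 140 mm above the counter; axes as the mill's. Two rails run along x at y +17 mm (hopper side) and y -17 mm, stalk centre to x +-17 mm, 13 mm wide. The neutral channel joins them along y at x = 0, 16 mm wide. Two 22 mm wide tongues with 4 mm round corners part the rails.
- fine_slot (a point): The fine slot's end: the +x (motor) end of the +y (hopper side) rail, where the stalk's centre stands at the plate's height when fully home; 17 mm in x and in y from the gate's centre. Fixed on the mill.
- knob: Black cylindrical knob of the gear lever, 30 mm in diameter, 36 mm high, rim rounded; origin at its centre, z along the stalk. It sits on a 10 mm steel stalk that comes up through the gate; with the lever upright the knob's centre is 70 mm above the gate plate (210 mm above the counter).
- gear_select (a joint): Sideways lean of the lever, rad, about a pivot 50 mm above the counter under the gate's centre, 160 mm below the knob's centre: -0.20 to 0.20, + towards the hopper (+y). About -0.19 in the rail away from the hopper, 0.17 to 0.20 in the hopper-side rail. Crosses only while gear_lever is within 0.03 of 0. Friction about 2.5 N at the knob; stays where left.
- gear_lever (a joint): Lean of the lever along the rails, rad, same pivot: -0.20 to 0.20, + towards the motor (+x), 0 in neutral, +-0.20 at the slots' ends. Starts anywhere along the rail away from the hopper. Friction about 2.5 N at the knob; stays where left. With s = gear_select, g = gear_lever, the knob's centre from the pivot in mill axes is 160 mm x (sin g, cos g sin s, cos g cos s).
- dish: Terracotta dish, loose, 116 mm across, 34 mm high, under the mill's outlet. Bystander.
- jar: Cobalt glass jar with a steel twist cap, loose, 68 mm across, 108 mm high, beside the mill on the side away from the hopper. Bystander.
- funnel: Small black plastic funnel, loose, standing mouth down, 86 mm across, 87 mm high, in front of the mill. Bystander.
- probe: Stainless oven thermometer probe, loose, lying flat: dial 42 mm across, 10 mm high (origin) and a 130 mm stem along its +x. Bystander.
- salt_box: Olive wood salt box with hinged lid, 110 by 140 mm, 95 mm high, fixed, knob handle on the lid. Bystander.
- salt_lid (a joint): Opening angle of the salt box's lid, 0 shut.
- brush: Pastry brush, loose, lying. Bystander.
- scoop_cup: Small steel measuring cup, loose, 70 mm across, 50 mm high. Bystander.

How it is judged:
By the outcome, as a careful person would: the job done as asked, in the order asked, and still so for the second after the job is handed in, with the robot touching nothing.
It also fails if it takes over 58 s, if anything falls off the work surface, if the arm or the gripper's body presses on something with over 40 N, if the wrist force passes 120 N, or if a joint passes its speed limit or range.

## Working session

There is one attempt and no reset: what is moved stays moved. The work goes in short steps, Python scripts to look and compute and a tool call to move; the robot and the scene stay as the last step left them, time stands still between calls to the robot, and variables do not carry over. Pictures are saved under pics/ and viewed, and the job is handed in when it is done.

Besides the shell and the picture viewer there is one more tool, called after ">>>" by a JSON object that holds its "op" and its "data", one argument or row to a line. jog_arm: Moves the arm, as the interface text tells. Its arguments: {"type":"object","properties":{"jaw":{"type":"array","items":{"type":"number"}},"linear":{"type":"array","items":{"type":"array","items":{"type":"number"}}},"delta_rot":{"type":"array","items":{"type":"array","items":{"type":"number"}}}},"required":["jaw","linear","delta_rot"]}

```bash
mkdir -p pics; ls; python3 - <<'E'
from workcell import bot
import cv2,numpy as np
o=bot.get_obs()
for k in o: print(k,np.round(o[k],4))
for n in ("scene","top"):
    p,d=bot.camera(n); c=bot.calibration(n); print(n,c)
    cv2.imwrite(f"pics/{n}0.png",p[:,:,::-1]); np.savez(f"{n}0.npz",p=p,d=d)
E
```

```text
pics
clock 0.0
joint_pos [1.267  0.2414 0.0037 1.3352 0.     1.5708]
joint_vel [-0.0003  0.0002 -0.      0.001   0.0009  0.0018]
tau [ 3.00000e-04 -3.72319e+01  2.52407e+01  1.69000e-02  1.00000e-04
 -0.00000e+00]
eef_pos [0.1494 0.4765 0.2136]
tool_rot [ 8.06e-01  5.92e-01 -9.00e-04  6.00e-04]
ft_force [-0.1801  0.4561  0.6276]
ft_torque [0.0235 0.0377 0.0249]
grip_width 0.0856
scene {'fovy': 52.846479319286985, 'cx': 320.2797618074633, 'cy': 198.34150714682193, 'k1': -0.024598737646845205, 'origin': array([ 0.94576152, -0.69619082,  1.00467601]), 'orientation': array([ 0.88070548,  0.29125858, -0.10829781, -0.3574883 ])}
top {'fovy': 49.820688791141116, 'cx': 313.2779229645759, 'cy': 200.13563208445825, 'k1': -0.025213053010114755, 'origin': array([0.29960775, 0.0097616 , 1.66815566]), 'orientation': array([ 0.70769586, -0.70381949,  0.04860926, -0.0379715 ])}
```

View pics/scene0.png

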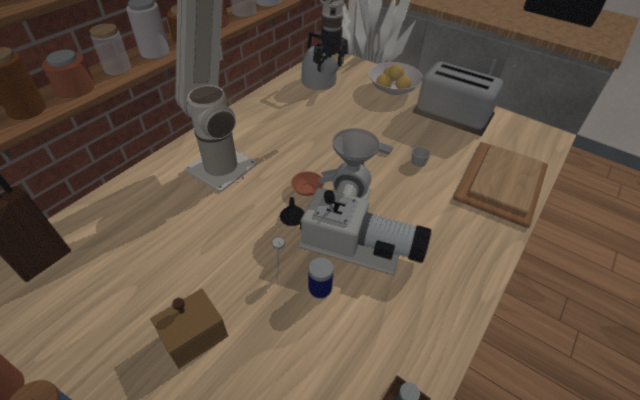

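View pics/top0.png

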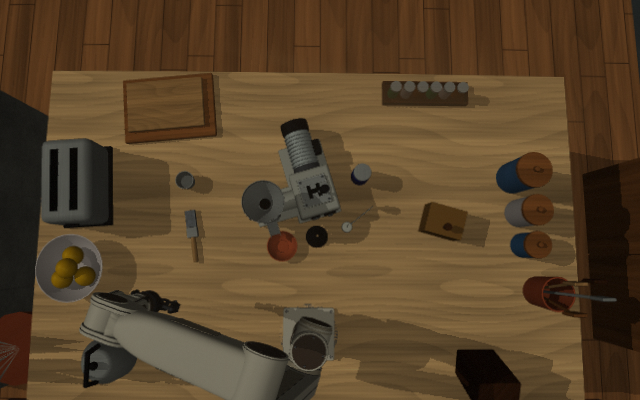

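```bash
cat > h.py <<'E'
import numpy as np,cv2
from scipy.spatial.transform import Rotation as R
def K(c):
    f=200/np.tan(np.radians(c['fovy'])/2); return np.array([[f,0,c['cx']],[0,f,c['cy']],[0,0,1.]])
def D(c): return np.array([c['k1'],0,0,0.])
def cloud(d,c):
    v,u=np.mgrid[0:400,0:640]
    p=cv2.undistortPoints(np.stack([u,v],-1).reshape(-1,1,2).astype(float),K(c),D(c)).reshape(400,640,2)
    P=np.concatenate([p*d[...,None],d[...,None]],-1)
    return P@R.from_quat(c['orientation']).as_matrix().T+c['origin']
def proj(X,c):
    M=R.from_quat(c['orientation']).as_matrix()
    return cv2.projectPoints(((np.atleast_2d(X)-c['origin'])@M).astype(float),np.zeros(3),np.zeros(3),K(c),D(c))[0].reshape(-1,2)
E
python3 - <<'E'
from workcell import bot
from h import *
for n,(u0,v0,w,h_) in {"top":(230,110,160,160),"scene":(260,120,190,190)}.items():
    z=np.load(n+"0.npz"); c=bot.calibration(n); P=cloud(z['d'],c)
    cv2.imwrite(f"pics/{n}0z.png",cv2.resize(z['p'][v0:v0+h_,u0:u0+w,::-1],(600,600),interpolation=cv2.INTER_CUBIC))
    sub=P[v0:v0+h_,u0:u0+w].reshape(-1,3)
    for lo,hi in ((.124,.136),(.136,.15),(.19,.215),(.215,.235),(.238,.256)):
        m=(sub[:,2]>lo)&(sub[:,2]<hi); q=sub[m]
        print(n,lo,hi,m.sum(),np.round(np.median(q,0),4),np.round(q.min(0),3),np.round(q.max(0),3))
        if m.sum()>5: print(cv2.minAreaRect(q[:,:2].astype(np.float32)))
E
```

```text
top 0.124 0.136 1487 [0.5487 0.0058 0.1293] [ 0.428 -0.106  0.124] [0.791 0.085 0.136]
((0.6108558177947998, 0.026426054537296295), (0.36461883783340454, 0.17857477068901062), 16.6901798248291)
top 0.136 0.15 531 [ 0.5179 -0.0116  0.1396] [ 0.449 -0.091  0.136] [0.776 0.068 0.149]
((0.6115953326225281, 0.018892884254455566), (0.33818334341049194, 0.13186407089233398), 25.466079711914062)
top 0.19 0.215 472 [0.4803 0.1634 0.2038] [ 0.413 -0.052  0.19 ] [0.529 0.22  0.215]
((0.5000563263893127, 0.09260725975036621), (0.11162511259317398, 0.2667231857776642), 24.3785400390625)
top 0.215 0.235 509 [0.4905 0.1531 0.2239] [ 0.402 -0.065  0.215] [0.538 0.225 0.235]
((0.4672607183456421, 0.08085381239652634), (0.28910690546035767, 0.1356574147939682), 88.231689453125)
top 0.238 0.256 114 [0.4882 0.1759 0.2433] [0.401 0.086 0.238] [0.539 0.229 0.252]
((0.4700910747051239, 0.1572994589805603), (0.13868887722492218, 0.1430206596851349), 0.5899879336357117)
scene 0.124 0.136 1954 [0.5658 0.0043 0.1293] [ 0.423 -0.11   0.124] [0.794 0.196 0.136]
((0.5949279069900513, 0.07841840386390686), (0.365397572517395, 0.29038602113723755), 18.372722625732422)
scene 0.136 0.15 809 [ 0.5231 -0.0155  0.1401] [ 0.435 -0.08   0.136] [0.585 0.191 0.15 ]
((0.5004788637161255, 0.05711173266172409), (0.10096974670886993, 0.2632208466529846), 17.755216598510742)
scene 0.19 0.215 451 [0.4624 0.1844 0.204 ] [ 0.41  -0.066  0.19 ] [0.537 0.216 0.215]
((0.472131609916687, 0.0744812861084938), (0.1122678890824318, 0.2858870029449463), 3.8691678047180176)
scene 0.215 0.235 522 [0.4694 0.185  0.2247] [ 0.401 -0.067  0.215] [0.541 0.229 0.235]
((0.5061251521110535, 0.08962807059288025), (0.13348868489265442, 0.29506024718284607), 27.826032638549805)
scene 0.238 0.256 245 [0.4746 0.1669 0.243 ] [0.4   0.083 0.238] [0.544 0.23  0.249]
((0.47144219279289246, 0.1577332615852356), (0.14176037907600403, 0.14661464095115662), 13.510796546936035)
```

View pics/top0z.png

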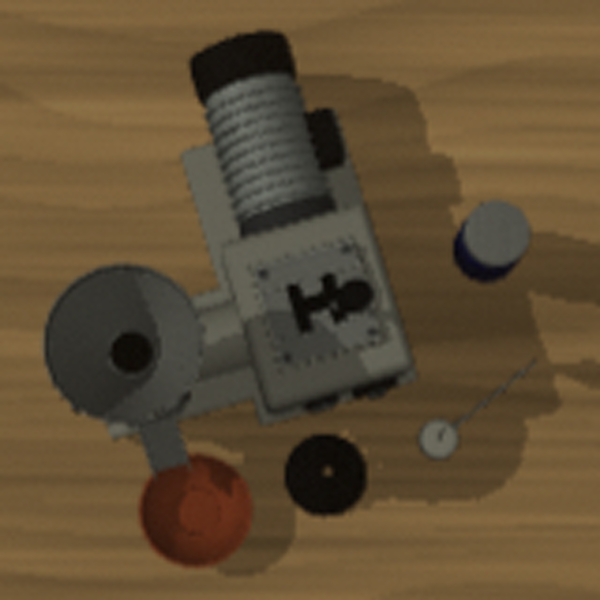

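View pics/scene0z.png

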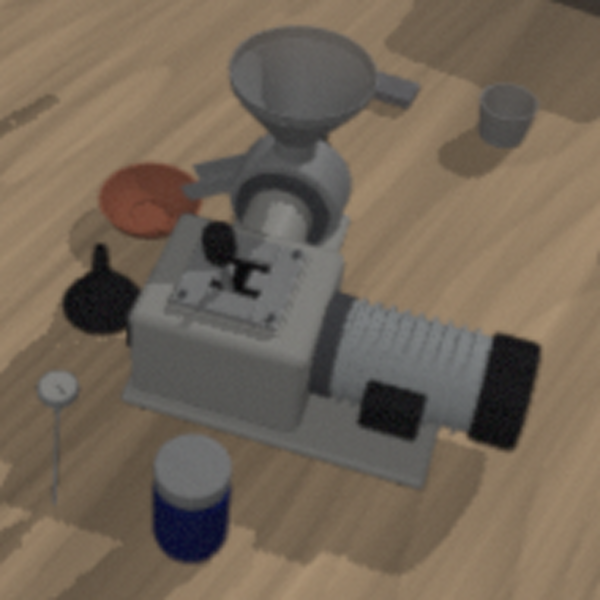

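```bash
python3 - <<'E'
from workcell import bot
from h import *
from scipy.optimize import least_squares
for n in ("top","scene"):
    z=np.load(n+"0.npz"); c=bot.calibration(n); P=cloud(z['d'],c).reshape(-1,3); col=z['p'].reshape(-1,3)
    def near(p,r): return np.hypot(P[:,0]-p[0],P[:,1]-p[1])<r
    # rim
    m=near((.4715,.1575),.09)&(P[:,2]>.241)&(P[:,2]<.252)
    q=P[m]; f=least_squares(lambda x:np.hypot(q[:,0]-x[0],q[:,1]-x[1])-x[2],[.47,.157,.072],loss='soft_l1',f_scale=.002); print(n,'rim',f.x)
    m=near((.525,-.015),.075)&(P[:,2]>.137)&(P[:,2]<.143); r=cv2.minAreaRect(P[m][:,:2].astype(np.float32)); print('plate',r,m.sum())
    m=near((.525,-.015),.12)&(P[:,2]>.12)&(P[:,2]<.1345); r=cv2.minAreaRect(P[m][:,:2].astype(np.float32)); print('box',r,m.sum())
    yaw=np.radians(17.5); ex=np.array([np.cos(yaw),np.sin(yaw)]); ey=np.array([-ex[1],ex[0]])
    m=near((.525,-.015),.075)&(P[:,2]>.18)&(P[:,2]<.25)&(col.max(1)<75)
    q=P[m]; d=q[:,:2]-f.x[:2]; a=d@ex; b=d@ey+.181
    print('knob',m.sum(),'mill x',np.round([a.min(),np.median(a),a.max()],4),'y',np.round([b.min(),np.median(b),b.max()],4),'z',np.round(np.percentile(q[:,2],[0,25,50,75,100]),4), np.round(q.mean(0),4))
E
```

```text
top rim [0.46966151 0.15723509 0.07033478]
plate ((0.5182440280914307, -0.02043689787387848), (0.12783479690551758, 0.12023445963859558), 31.546140670776367) 378
box ((0.5356205105781555, 0.003528796136379242), (0.2072683870792389, 0.17918582260608673), 16.606435775756836) 1281
knob 72 mill x [-0.0301 -0.0171 -0.0023] y [-0.0459 -0.0296 -0.0152] z [0.1987 0.2175 0.2216 0.2241 0.2332] [ 0.5168 -0.049   0.2195]
scene rim [0.47179307 0.1561636  0.07046519]
plate ((0.5240203142166138, -0.017822183668613434), (0.10012640804052353, 0.10610180348157883), 17.644010543823242) 606
box ((0.5364192128181458, 0.008185282349586487), (0.2048932909965515, 0.19979006052017212), 15.382241249084473) 1489
knob 133 mill x [-0.0291 -0.0136 -0.0002] y [-0.0479 -0.0389 -0.0213] z [0.1875 0.2086 0.2199 0.2241 0.2276] [ 0.5245 -0.0563  0.2154]
```

>>> {"op": "jog_arm", "data": {
  "jaw": [1,1,1,1,1,1,1,1],
  "linear": [
    [0,0,-0.04],
    [0,0,-0.08],
    [0,0,-0.12],
    [0,0,-0.16],
    [0,0,-0.18],
    [0,0,-0.18],
    [0,0,-0.18],
    [0,0,-0.18]
  ],
  "delta_rot": [
    [0,0,7],
    [0,0,14],
    [0,0,21],
    [0,0,28],
    [0,0,35],
    [0,0,42],
    [0,0,49],
    [0,0,55]
  ]
}}

```text
clock: 0.77
eef_pos: [0.1496, 0.4773, 0.3947]
tool_rot: [0.989, 0.15, 0.0, -0.0]
ft_force: [-0.3, -0.4, -0.9]
grip_width: -0.0001
```

```bash
cat >> h.py <<'E'
def tgt(o,p,yawdeg=None):
    """shift in tool axes (and turn about z) from the measured pose to world p"""
    T=R.from_quat(o['tool_rot']).as_matrix()
    s=T.T@(np.array(p)-o['eef_pos']); 
    print('eef',np.round(o['eef_pos'],4),'toolx deg',np.round(np.degrees(np.arctan2(T[1,0],T[0,0])),2),'tool z',np.round(T[:,2],3),'shift',np.round(s,4),'F',np.round(o['ft_force'],2),'t',o['clock'],'w',np.round(o['grip_width'],4))
E
python3 - <<'E'
from workcell import bot
from h import *
tgt(bot.get_obs(),(.50,-.03,.40)); print(bot.get_obs()['joint_pos'])
E
```

```text
eef [0.1496 0.4773 0.3947] toolx deg 17.26 tool z [ 0.  0. -1.] shift [ 0.1841  0.5884 -0.0055] F [-0.32 -0.44 -0.86] t 0.7667 w -0.0001
[1.26699523e+00 2.47498523e-01 4.78465205e-01 1.80137067e+00
 4.74328107e-05 2.53648849e+00]
```

>>> {"op": "jog_arm", "data": {
  "jaw": [1,1,1,1,1,1,1,1],
  "linear": [
    [0.011,0.036,0],
    [0.022,0.072,0],
    [0.033,0.108,0],
    [0.044,0.144,0],
    [0.055,0.18,0],
    [0.066,0.216,0],
    [0.077,0.252,0],
    [0.088,0.288,0]
  ],
  "delta_rot": [
    [0,0,0],
    [0,0,0],
    [0,0,0],
    [0,0,0],
    [0,0,0],
    [0,0,0],
    [0,0,0],
    [0,0,0]
  ]
}}

```text
clock: 1.43
eef_pos: [0.3209, 0.2274, 0.3943]
tool_rot: [0.988, 0.153, -0.0, 0.0]
ft_force: [1.4, 0.9, -0.3]
grip_width: -0.0003
```

>>> {"op": "jog_arm", "data": {
  "jaw": [1,1,1,1,1,1,1,1],
  "linear": [
    [0.012,0.038,0],
    [0.024,0.076,0],
    [0.036,0.114,0],
    [0.048,0.152,0],
    [0.06,0.19,0],
    [0.072,0.228,0],
    [0.084,0.266,0],
    [0.096,0.3,0]
  ],
  "delta_rot": [
    [0,0,0],
    [0,0,0],
    [0,0,0],
    [0,0,0],
    [0,0,0],
    [0,0,0],
    [0,0,0],
    [0,0,0]
  ]
}}

```text
clock: 2.1
eef_pos: [0.5033, -0.0301, 0.394]
tool_rot: [0.988, 0.152, -0.0, -0.0]
ft_force: [0.3, 1.1, 0.5]
grip_width: -0.0001
```

```bash
python3 - <<'E'
from workcell import bot
from h import *
o=bot.get_obs(); tgt(o,(.50,-.03,.40)); print(o['joint_pos'])
c=bot.calibration('wrist'); p,d=bot.camera('wrist'); print(c)
T=R.from_quat(o['tool_rot']).as_matrix(); print('cam in tool',T.T@(c['origin']-o['eef_pos']),'fwd',T.T@R.from_quat(c['orientation']).as_matrix())
cv2.imwrite('pics/w1.png',p[:,:,::-1]); np.savez('w1.npz',p=p,d=d,**c)
E
```

```text
eef [ 0.5033 -0.0301  0.394 ] toolx deg 17.52 tool z [-0.001 -0.    -1.   ] shift [-0.0032 -0.0011 -0.006 ] F [0.27 1.06 0.46] t 2.1 w -0.0001
[-5.97216226e-02  2.57368025e-01  4.89819234e-01  1.80405943e+00
 -1.36109142e-04  1.20523893e+00]
{'fovy': 60.06678016602146, 'cx': 323.23150459044973, 'cy': 200.753489395064, 'k1': 0.016865684591703047, 'origin': array([0.47977893, 0.04036126, 0.55299327]), 'orientation': array([0.97727237, 0.15120534, 0.02194035, 0.14694993])}
cam in tool [-0.00137717 -0.07435258 -0.15897852] fwd [[ 9.99999278e-01  1.11816296e-03 -4.39757386e-04]
 [-9.39447720e-04  9.55801036e-01  2.94012749e-01]
 [ 7.49074733e-04 -2.94012124e-01  9.55801397e-01]]
```

View pics/w1.png

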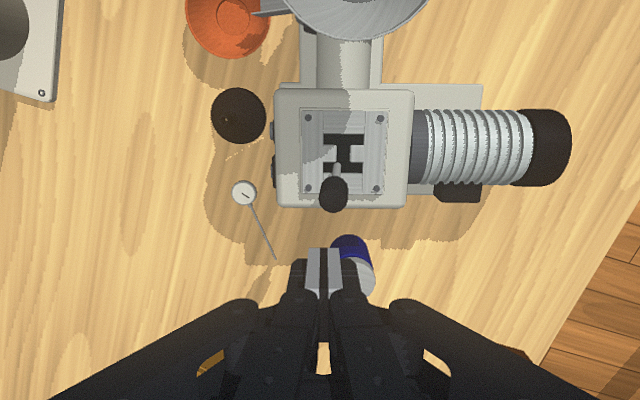

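```bash
cat >> h.py <<'E'
def onplane(n_c,z,uv=None):
    c=n_c
    if uv is None:
        v,u=np.mgrid[0:400,0:640]; uv=np.stack([u,v],-1).reshape(-1,2)
    uv=np.asarray(uv,float).reshape(-1,1,2)
    p=cv2.undistortPoints(uv,K(c),D(c)).reshape(-1,2)
    r=np.c_[p,np.ones(len(p))]@R.from_quat(c['orientation']).as_matrix().T
    return c['origin']+r*((z-c['origin'][2])/r[:,2])[:,None]
E
python3 - <<'E'
from h import *
w=np.load('w1.npz'); c={k:w[k] for k in w.files if k not in 'pd'}; P=cloud(w['d'],c).reshape(-1,3)
def near(p,r): return np.hypot(P[:,0]-p[0],P[:,1]-p[1])<r
m=near((.5251,-.0159),.072)&(P[:,2]>.1365)&(P[:,2]<.1435); print('plate',cv2.minAreaRect(P[m][:,:2].astype(np.float32)),np.median(P[m][:,2]),m.sum())
m=near((.5251,-.0159),.13)&(P[:,2]>.122)&(P[:,2]<.1345); print('box',cv2.minAreaRect(P[m][:,:2].astype(np.float32)))
# rectified view at z=.14: 0.25mm/px
s=2e-4*1; 
yaw=np.radians(17.5); ex=np.array([np.cos(yaw),np.sin(yaw),0]); ey=np.array([-ex[1],ex[0],0]); g0=np.array([.5251,-.0159,.14])
b,a=np.mgrid[60:-60.1:-.2,-60:60.1:.2]/1000  # rows: +y up
X=g0+a[...,None]*ex+b[...,None]*ey
uv=proj(X.reshape(-1,3),c).reshape(*a.shape,2).astype(np.float32)
im=cv2.remap(w['p'],uv[...,0],uv[...,1],cv2.INTER_CUBIC)[:,:,::-1].copy()
for k in range(-60,61,10):
    j=int((k+60)*5); cv2.line(im,(j,0),(j,8),(0,0,255),1); cv2.line(im,(0,600-j),(8,600-j),(0,0,255),1)
cv2.imwrite('pics/rect1.png',im)
E
```

```text
plate ((0.5227642059326172, -0.017138060182332993), (0.09984107315540314, 0.09980835765600204), 16.7525691986084) 0.1395170679558548 5358
box ((0.5455769300460815, -0.009802013635635376), (0.21707236766815186, 0.14823010563850403), 17.02347183227539)
```

View pics/rect1.png

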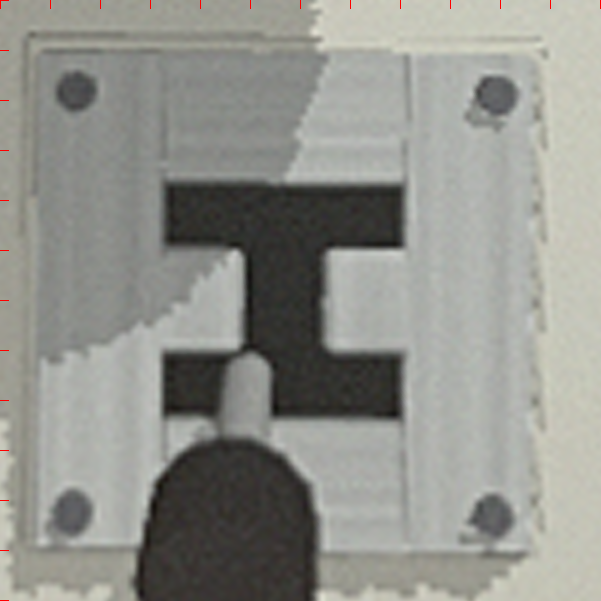

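```bash
cat >> h.py <<'E'
G=np.array([.5223,-.0170,0]); YAW=np.radians(17.0)
EX=np.array([np.cos(YAW),np.sin(YAW),0]); EY=np.array([-EX[1],EX[0],0]); M=np.c_[EX,EY,[0,0,1]]
def W(x,y,z): return G+M@np.array([x,y,z])      # mill m -> world
def mill(p): return (np.asarray(p)-G)@M
def knob(g,s): return np.array([np.sin(g),np.cos(g)*np.sin(s),np.cos(g)*np.cos(s)])*.16+[0,0,.05]
def fitknob(w,c,show=None):
    from scipy.optimize import minimize
    col=w['p'].astype(int); dark=(col.max(-1)<70)
    P=cloud(w['d'],c); Q=mill(P.reshape(-1,3)); 
    m=dark.reshape(-1)&(Q[:,2]>.17)&(Q[:,2]<.24)&(np.abs(Q[:,0])<.06)&(np.abs(Q[:,1])<.06)
    q=Q[m]
    from scipy.optimize import least_squares
    def res(t):
        k=knob(*t[:2]); a=k-[0,0,.05]; a=a/np.linalg.norm(a); d=q-k; h=d@a; r=np.linalg.norm(d-h[:,None]*a,axis=1)
        # SDF of cylinder with rounding
        dx=np.stack([r-.012,np.abs(h)-.015],1); return np.linalg.norm(np.maximum(dx,0),axis=1)+np.minimum(dx.max(1),0)-.003
    f=min((least_squares(res,[g,s],loss='soft_l1',f_scale=.002) for g in(-.15,0,.15) for s in(-.19,0,.19)),key=lambda f:f.cost)
    print('knob g,s',np.round(f.x,3),'n',m.sum(),'rms',np.sqrt(np.mean(f.fun**2)).round(4),'centre mill mm',np.round(knob(*f.x)*1000,1)); return f.x
E
python3 - <<'E'
from h import *
from workcell import bot
w=np.load('w1.npz'); c={k:w[k] for k in w.files if k not in 'pd'}; fitknob(w,c)
for n in('top','scene'): fitknob(np.load(n+'0.npz'),bot.calibration(n))
# finger geometry from wrist depth, tool frame
P=cloud(w['d'],c); o=bot.get_obs(); T=R.from_quat(o['tool_rot']).as_matrix(); Q=(P-o['eef_pos'])@T
m=(np.abs(Q[...,0])<.08)&(np.abs(Q[...,1])<.05)&(Q[...,2]<.03)&(Q[...,2]>-.08)&(w['d']>0)
q=Q[m]
for lo in np.arange(-.08,.03,.01):
    k=(q[:,2]>lo)&(q[:,2]<=lo+.01)
    if k.any(): print(round(lo,3),k.sum(),np.round(q[k].min(0),3),np.round(q[k].max(0),3))
E
```

```text
knob g,s [-0.08 -0.2 ] n 831 rms 0.0009 centre mill mm [-12.8 -31.7 206.3]
knob g,s [-0.078 -0.192] n 72 rms 0.0023 centre mill mm [-12.5 -30.5 206.6]
knob g,s [-0.072 -0.189] n 133 rms 0.0015 centre mill mm [-11.5 -30.  206.7]
-0.08 8407 [-0.046 -0.019 -0.08 ] [ 0.039  0.006 -0.07 ]
-0.07 3257 [-0.038 -0.019 -0.07 ] [ 0.03   0.008 -0.06 ]
-0.06 1120 [-0.019 -0.017 -0.06 ] [ 0.013  0.007 -0.05 ]
-0.05 911 [-0.017 -0.017 -0.05 ] [ 0.01  -0.011 -0.04 ]
-0.04 759 [-0.017 -0.017 -0.04 ] [ 0.01  -0.011 -0.03 ]
-0.03 380 [-0.016 -0.016 -0.03 ] [ 0.011 -0.011 -0.021]
```

```bash
python3 - <<'E'
from h import *
from workcell import bot
w=np.load('w1.npz'); c={k:w[k] for k in w.files if k not in 'pd'}
o=bot.get_obs(); T=R.from_quat(o['tool_rot']).as_matrix()
for z in(-.06,-.03,0,.017): print(z,proj(o['eef_pos']+T@np.array([0,-.011,z]),c))
P=cloud(w['d'],c); Q=(P-o['eef_pos'])@T
for v in range(230,340,6): print(v,[ (np.round(Q[v,u]*1000).astype(int).tolist(), round(float(w['d'][v,u]),3)) for u in(316,333)])
E
```

```text
-0.06 [[332.96702751 306.57784128]]
-0.03 [[330.95590518 264.89382448]]
0 [[329.6111488  236.99528506]]
0.017 [[329.02966674 224.92523015]]
230 [([-14, 142, 394], 0.596), ([15, 141, 391], 0.592)]
236 [([-14, 153, 392], 0.597), ([15, 153, 393], 0.598)]
242 [([-14, 165, 393], 0.602), ([15, 160, 383], 0.591)]
248 [([-6, -16, -24], 0.15), ([1, -16, -24], 0.15)]
254 [([-6, -16, -30], 0.144), ([1, -16, -30], 0.144)]
260 [([-6, -16, -35], 0.139), ([1, -16, -36], 0.138)]
266 [([-6, -16, -40], 0.134), ([1, -16, -40], 0.135)]
272 [([-6, -16, -45], 0.13), ([0, -16, -46], 0.129)]
278 [([-6, -15, -48], 0.127), ([0, -16, -49], 0.126)]
284 [([-6, -16, -54], 0.121), ([0, -15, -53], 0.123)]
290 [([-6, -15, -56], 0.119), ([0, -15, -56], 0.12)]
296 [([-6, -17, -62], 0.113), ([0, -17, -63], 0.113)]
302 [([-6, -17, -66], 0.109), ([0, -16, -66], 0.11)]
308 [([-6, -16, -68], 0.108), ([0, -16, -69], 0.107)]
314 [([-6, -14, -69], 0.108), ([0, -17, -72], 0.104)]
320 [([-6, -10, -66], 0.111), ([0, -16, -74], 0.102)]
326 [([-6, -7, -65], 0.113), ([0, -13, -72], 0.105)]
332 [([-6, -5, -65], 0.113), ([0, -7, -67], 0.111)]
338 [([-6, -3, -66], 0.113), ([0, -4, -67], 0.113)]
```

```bash
python3 - <<'E'
from h import *
from workcell import bot
c=bot.calibration('scene');o=bot.get_obs(); p,d=bot.camera('scene'); T=R.from_quat(o['tool_rot']).as_matrix()
P=cloud(d,c); Q=(P-o['eef_pos'])@T
m=(np.abs(Q[...,0])<.06)&(np.abs(Q[...,1])<.05)&(Q[...,2]<.06)&(Q[...,2]>-.12)&(d>0); q=Q[m]
for lo in np.arange(-.12,.06,.01):
    k=(q[:,2]>lo)&(q[:,2]<=lo+.01)
    if k.any(): print(round(lo,3),k.sum(),np.round(q[k].min(0),3),np.round(q[k].max(0),3))
t=proj(o['eef_pos']+T@np.array([0,0,.017]),c)[0]; print(t)
u,v=t.astype(int); crop=p[v-80:v+70,u-75:u+75,::-1].copy(); cv2.circle(crop,(75,80),1,(0,0,255),-1)
cv2.imwrite('pics/s2.png',cv2.resize(crop,(600,600),interpolation=cv2.INTER_CUBIC))
E
```

```text
-0.12 196 [-0.059 -0.012 -0.12 ] [ 0.06   0.022 -0.11 ]
-0.11 179 [-0.06  -0.007 -0.11 ] [ 0.059  0.019 -0.1  ]
-0.1 145 [-0.055 -0.012 -0.1  ] [ 0.057  0.019 -0.09 ]
-0.09 115 [-0.046 -0.014 -0.09 ] [ 0.051  0.019 -0.08 ]
-0.08 152 [-0.04  -0.015 -0.08 ] [ 0.042  0.017 -0.07 ]
-0.07 94 [-0.03  -0.009 -0.07 ] [ 0.033  0.015 -0.06 ]
-0.06 35 [-0.016 -0.002 -0.06 ] [ 0.015  0.013 -0.05 ]
-0.05 40 [-0.012 -0.003 -0.05 ] [ 0.014  0.014 -0.04 ]
-0.04 45 [-0.014 -0.003 -0.04 ] [ 0.014  0.014 -0.03 ]
-0.03 27 [-0.011  0.004 -0.03 ] [ 0.014  0.014 -0.02 ]
-0.02 2 [ 0.003  0.003 -0.019] [ 0.006  0.009 -0.019]
[330.35655633 144.222196  ]
```

View pics/s2.png

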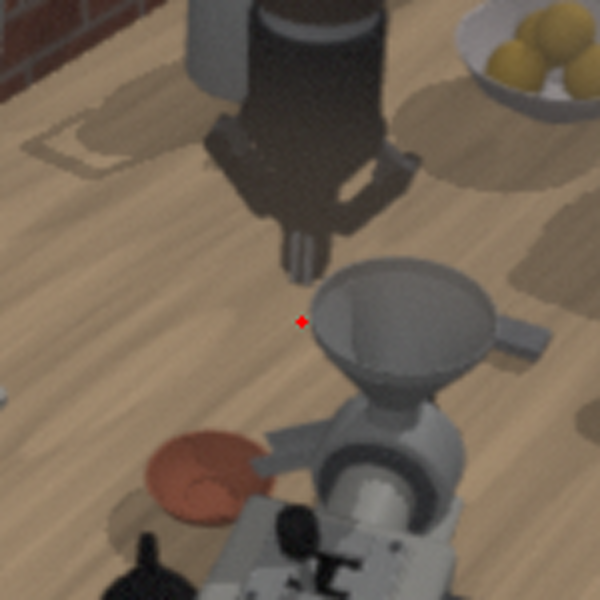

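```bash
python3 - <<'E'
from h import *
from workcell import bot
o=bot.get_obs(); print(mill(o['eef_pos'])); tgt(o,W(-.065,-.031,.25)); tgt(o,W(-.065,-.031,.18))
E
```

```text
[-0.02105108 -0.00905818  0.3917574 ]
eef [ 0.5048 -0.0318  0.3918] toolx deg 17.24 tool z [-0.004 -0.001 -1.   ] shift [-0.0435  0.0218  0.1419] F [ 0.54  1.25 -0.51] t 2.2 w -0.0001
eef [ 0.5048 -0.0318  0.3918] toolx deg 17.24 tool z [-0.004 -0.001 -1.   ] shift [-0.0433  0.0218  0.2119] F [ 0.54  1.25 -0.51] t 2.2 w -0.0001
```

>>> {"op": "jog_arm", "data": {
  "jaw": [1,1,1,1,1,1,1,1],
  "linear": [
    [-0.022,0.011,0],
    [-0.044,0.022,0],
    [-0.044,0.022,0.035],
    [-0.044,0.022,0.07],
    [-0.044,0.022,0.105],
    [-0.044,0.022,0.14],
    [-0.044,0.022,0.172],
    [-0.044,0.022,0.172]
  ],
  "delta_rot": [
    [0,0,0],
    [0,0,0],
    [0,0,0],
    [0,0,0],
    [0,0,0],
    [0,0,0],
    [0,0,0],
    [0,0,0]
  ]
}}

```text
clock: 2.87
eef_pos: [0.4614, -0.0607, 0.2155]
tool_rot: [0.988, 0.153, -0.007, -0.002]
ft_force: [-0.2, 1.3, -0.6]
grip_width: -0.0002
```

```bash
cat >> h.py <<'E'
def look(tag,target=None):
    from workcell import bot
    o=bot.get_obs(); print('eef mill',np.round(mill(o['eef_pos'])*1000,1)); 
    for n in('wrist','scene'):
        c=bot.calibration(n); p,d=bot.camera(n); print(n,end=' ')
        try: fitknob(dict(p=p,d=d),c)
        except Exception as e: print(e)
        np.savez(f'{n}_{tag}.npz',p=p,d=d,**c)
        if n=='scene':
            p=cv2.resize(p[100:260,240:440],(800,640),interpolation=cv2.INTER_CUBIC)[:600]
        cv2.imwrite(f'pics/{n}_{tag}.png',p[:,:,::-1])
        if n=='scene':
            T=R.from_quat(o['tool_rot']).as_matrix(); Q=(cloud(d,c)-o['eef_pos'])@T
            m=(np.abs(Q[...,0])<.03)&(np.abs(Q[...,1])<.03)&(Q[...,2]<.0)&(Q[...,2]>-.06)&(d>0); print('finger',np.round(Q[m].min(0),3),np.round(Q[m].max(0),3))
    if target is not None: tgt(bot.get_obs(),target)
E
python3 -c "
from h import *
look('a',W(-.065,-.031,.18))"
```

```text
eef mill [-71.  -24.  215.5]
wrist knob g,s [-0.08  -0.199] n 3870 rms 0.0008 centre mill mm [-12.7 -31.5 206.3]
scene knob g,s [-0.074 -0.19 ] n 133 rms 0.0014 centre mill mm [-11.9 -30.2 206.7]
finger [-0.012 -0.008 -0.06 ] [ 0.016  0.015 -0.024]
eef [ 0.4663 -0.0614  0.2223] toolx deg 17.63 tool z [-0.003  0.001 -1.   ] shift [0.0016 0.0049 0.0423] F [-0.07 -0.71  0.96] t 2.9667 w -0.0004
```

View pics/wrist_a.png

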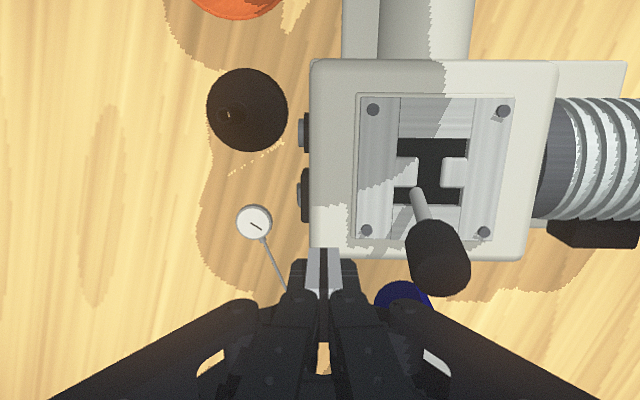

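View pics/scene_a.png

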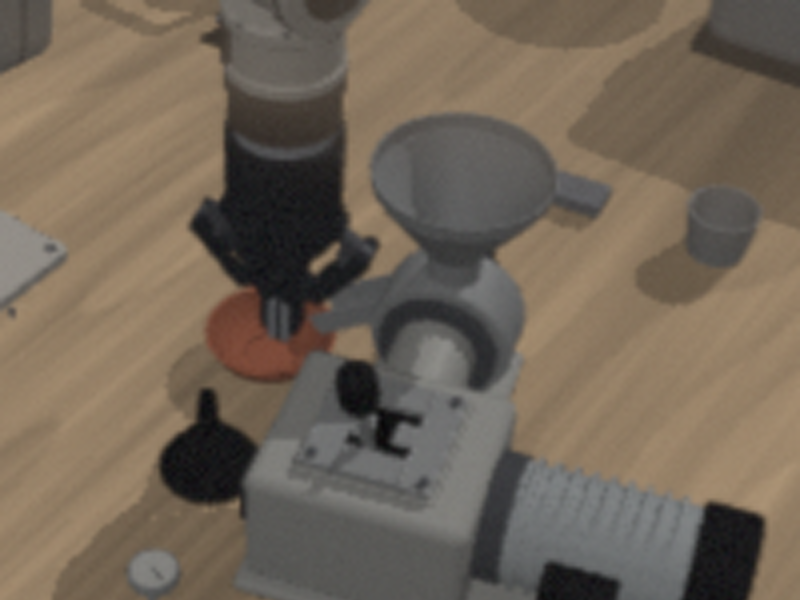

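>>> {"op": "jog_arm", "data": {
  "jaw": [1,1,1,1,1,1,1,1],
  "linear": [
    [0,0.002,0.01],
    [0,0.004,0.02],
    [0,0.005,0.03],
    [0,0.005,0.037],
    [0,0.005,0.04],
    [0,0.005,0.04],
    [0,0.005,0.04],
    [0,0.005,0.04]
  ],
  "delta_rot": [
    [0,0,0],
    [0,0,0],
    [0,0,0],
    [0,0,0],
    [0,0,0],
    [0,0,0],
    [0,0,0],
    [0,0,0]
  ]
}}

```text
clock: 3.63
eef_pos: [0.4692, -0.0668, 0.1829]
tool_rot: [0.988, 0.153, 0.0, 0.0]
ft_force: [-0.1, 0.7, -0.6]
grip_width: -0.0001
```

```bash
python3 -c "
from h import *
look('b',W(-.030,-.031,.18))"
```

```text
eef mill [-65.3 -32.2 182.9]
wrist knob g,s [-0.086 -0.2  ] n 6137 rms 0.0074 centre mill mm [-13.7 -31.6 206.2]
scene knob g,s [-0.095 -0.201] n 163 rms 0.0109 centre mill mm [-15.2 -31.8 206.1]
finger [-0.017 -0.006 -0.06 ] [ 0.017  0.013 -0.018]
eef [ 0.4693 -0.0668  0.183 ] toolx deg 17.59 tool z [ 0.001 -0.    -1.   ] shift [ 0.0353 -0.0008  0.003 ] F [-0.26 -0.23  0.14] t 3.7333 w 0.0001
```

View pics/wrist_b.png

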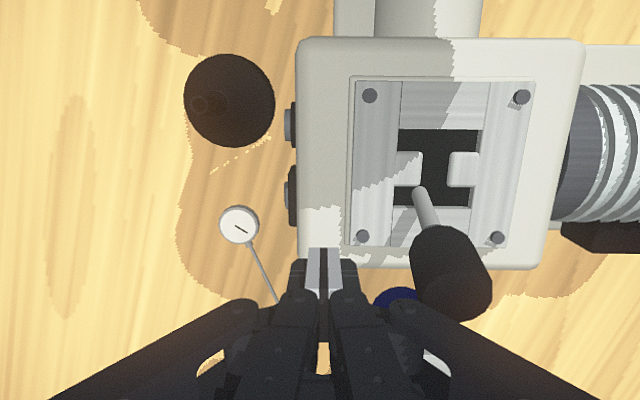

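View pics/scene_b.png

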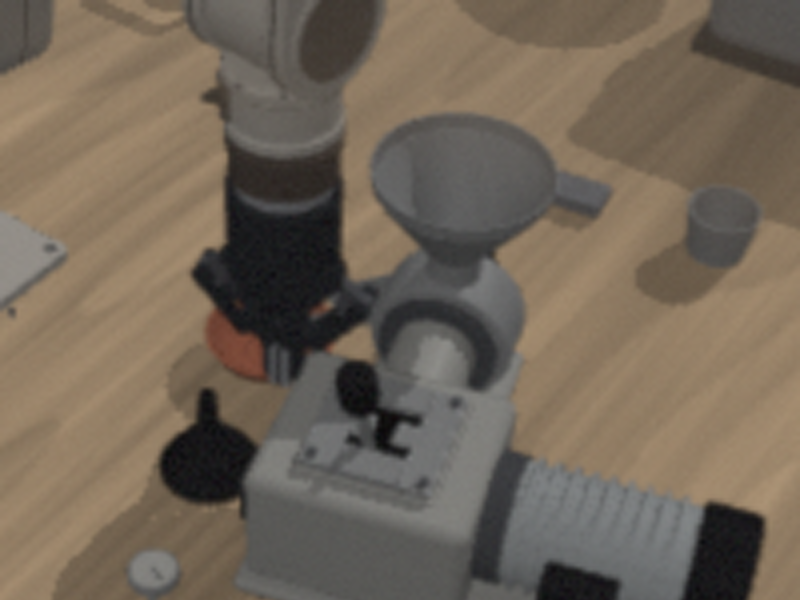

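```bash
python3 - <<'E'
s=open('h.py').read()
s=s.replace("&(np.abs(Q[:,1])<.06)\n","&(np.abs(Q[:,1])<.06)\n    if EXCL is not None:\n        p0,T=EXCL; t=(P.reshape(-1,3)-p0)@T; m&=~((np.abs(t[:,0])<.0165)&(np.abs(t[:,1])<.0165))&(t[:,2]>-.05)\n",1)
s=s.replace("def fitknob","EXCL=None\ndef fitknob",1)
s=s.replace("    for n in('wrist','scene'):","    global EXCL; EXCL=(o['eef_pos'],R.from_quat(o['tool_rot']).as_matrix())\n    for n in('wrist','scene'):",1)
s=s.replace("loss='soft_l1',f_scale=.002) for g","loss='cauchy',f_scale=.001) for g")
open('h.py','w').write(s)
E
```

>>> {"op": "jog_arm", "data": {
  "jaw": [1,1,1,1,1,1,1,1],
  "linear": [
    [0.004,0,0.005],
    [0.008,0,0.005],
    [0.012,0,0.005],
    [0.016,0,0.005],
    [0.02,0,0.005],
    [0.023,0,0.005],
    [0.025,0,0.005],
    [0.025,0,0.005]
  ],
  "delta_rot": [
    [0,0,0],
    [0,0,0],
    [0,0,0],
    [0,0,0],
    [0,0,0],
    [0,0,0],
    [0,0,0],
    [0,0,0]
  ]
}}

```text
clock: 4.4
eef_pos: [0.4927, -0.0593, 0.1774]
tool_rot: [0.988, 0.153, -0.001, 0.0]
ft_force: [-2.4, -1.3, 0.9]
grip_width: 0.0001
```

```bash
python3 -c "
from h import *
look('c',W(-.030,-.031,.18))"
```

```text
eef mill [-40.7 -31.8 177.4]
wrist knob g,s [-0.081 -0.199] n 3973 rms 0.0007 centre mill mm [-13.  -31.5 206.3]
scene knob g,s [-0.076 -0.188] n 125 rms 0.0015 centre mill mm [-12.1 -29.8 206.7]
finger [-0.013 -0.009 -0.06 ] [ 0.03   0.016 -0.014]
eef [ 0.4925 -0.0594  0.1775] toolx deg 17.59 tool z [-0.001 -0.    -1.   ] shift [ 0.0109 -0.0007 -0.0026] F [-1.2  -0.32  0.57] t 4.5 w 0.0
```

View pics/wrist_c.png

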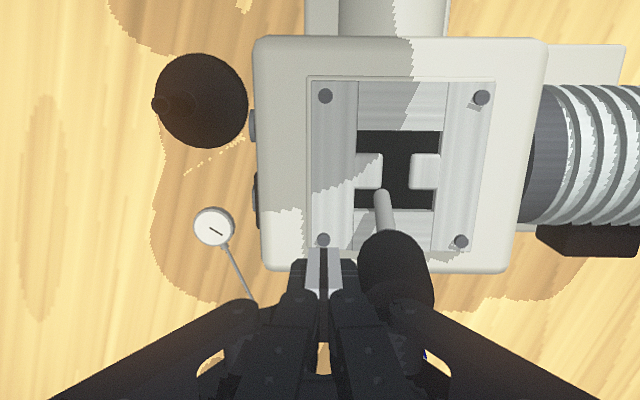

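>>> {"op": "jog_arm", "data": {
  "jaw": [1,1,1,1,1,1,1,1],
  "linear": [
    [0.002,0,0],
    [0.004,0,0],
    [0.006,0,0],
    [0.008,0,0],
    [0.01,0,0],
    [0.012,0,0],
    [0.012,0,0],
    [0.012,0,0]
  ],
  "delta_rot": [
    [0,0,0],
    [0,0,0],
    [0,0,0],
    [0,0,0],
    [0,0,0],
    [0,0,0],
    [0,0,0],
    [0,0,0]
  ]
}}

```text
clock: 5.17
eef_pos: [0.5044, -0.0556, 0.1774]
tool_rot: [0.988, 0.153, 0.0, -0.0]
ft_force: [-2.0, -0.8, 1.8]
grip_width: 0.0001
```

```bash
python3 -c "
from h import *
look('d',W(-.030,-.031,.18))"
```

```text
eef mill [-28.4 -31.6 177.4]
wrist knob g,s [-0.012 -0.199] n 3720 rms 0.0008 centre mill mm [ -1.9 -31.6 206.8]
scene knob g,s [-0.004 -0.19 ] n 120 rms 0.0022 centre mill mm [ -0.6 -30.3 207.1]
finger [-0.016 -0.005 -0.06 ] [ 0.03   0.019 -0.004]
eef [ 0.5043 -0.0556  0.1774] toolx deg 17.6 tool z [ 0.  0. -1.] shift [-0.0015 -0.0006 -0.0026] F [-0.9  -0.43  0.58] t 5.2667 w 0.0002
```

View pics/wrist_d.png

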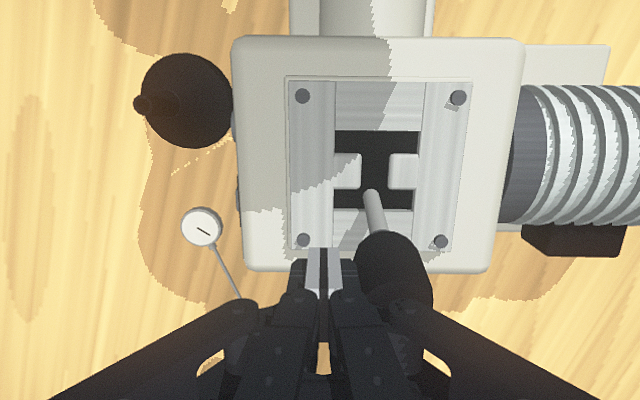

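>>> {"op": "jog_arm", "data": {
  "jaw": [1,1,1,1,1,1,1,1],
  "linear": [
    [0.001,0,0],
    [0.0015,0,0],
    [0.002,0,0],
    [0.002,0,0],
    [0.002,0,0],
    [0.002,0,0],
    [0.002,0,0],
    [0.002,0,0]
  ],
  "delta_rot": [
    [0,0,0],
    [0,0,0],
    [0,0,0],
    [0,0,0],
    [0,0,0],
    [0,0,0],
    [0,0,0],
    [0,0,0]
  ]
}}

```text
clock: 5.93
eef_pos: [0.5061, -0.055, 0.1775]
tool_rot: [0.988, 0.153, 0.0, -0.0]
ft_force: [-1.7, -1.5, 1.7]
grip_width: -0.0001
```

```bash
python3 -c "
from h import *
look('e',W(-.055,-.031,.18))
tgt(__import__('workcell').bot.get_obs(),W(0,-.075,.178))
p=cv2.imread('pics/wrist_e.png'); cv2.imwrite('pics/wrist_ez.png',cv2.resize(p[70:270,250:450],(600,600),interpolation=cv2.INTER_CUBIC))
"
```

```text
eef mill [-26.6 -31.6 177.5]
wrist knob g,s [-0.003 -0.199] n 3632 rms 0.0008 centre mill mm [ -0.6 -31.6 206.8]
scene knob g,s [ 0.002 -0.189] n 117 rms 0.0027 centre mill mm [  0.4 -30.  207.2]
finger [-0.012 -0.007 -0.06 ] [ 0.03   0.018 -0.015]
eef [ 0.5061 -0.0551  0.1775] toolx deg 17.59 tool z [ 0. -0. -1.] shift [-0.0284 -0.001  -0.0025] F [-2.74 -1.4   1.36] t 6.0333 w 0.0001
eef [ 0.5061 -0.0551  0.1775] toolx deg 17.59 tool z [ 0. -0. -1.] shift [ 0.0262  0.0436 -0.0005] F [-2.74 -1.4   1.36] t 6.0333 w 0.0001
```

View pics/wrist_ez.png

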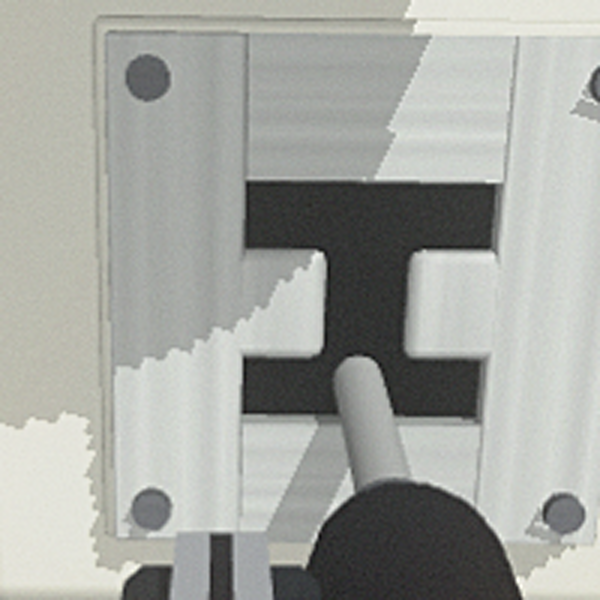

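>>> {"op": "jog_arm", "data": {
  "jaw": [1,1,1,1,1,1,1,1],
  "linear": [
    [-0.01,0,0],
    [-0.02,0,0],
    [-0.02,0.016,0],
    [-0.02,0.032,0],
    [-0.02,0.048,0],
    [0,0.048,0],
    [0.027,0.048,0],
    [0.027,0.048,0]
  ],
  "delta_rot": [
    [0,0,0],
    [0,0,0],
    [0,0,0],
    [0,0,0],
    [0,0,0],
    [0,0,0],
    [0,0,0],
    [0,0,0]
  ]
}}

```text
clock: 6.7
eef_pos: [0.5494, -0.0921, 0.1772]
tool_rot: [0.988, 0.153, 0.002, -0.0]
ft_force: [-0.0, -0.2, 0.2]
grip_width: 0.0001
```

```bash
python3 -c "
from h import *
look('f',W(0,-.060,.178))"
```

```text
eef mill [  4.  -79.7 177.2]
wrist knob g,s [-0.003 -0.2  ] n 6424 rms 0.0009 centre mill mm [ -0.5 -31.8 206.8]
scene knob g,s [ 0.014 -0.166] n 6 rms 0.0008 centre mill mm [  2.2 -26.4 207.8]
finger [-0.015 -0.002 -0.06 ] [ 0.012  0.013 -0.02 ]
eef [ 0.546  -0.0924  0.177 ] toolx deg 17.63 tool z [-0.001  0.    -1.   ] shift [-0.0004 -0.0191 -0.001 ] F [-0.79 -0.02  1.22] t 6.8 w -0.0
```

View pics/wrist_f.png

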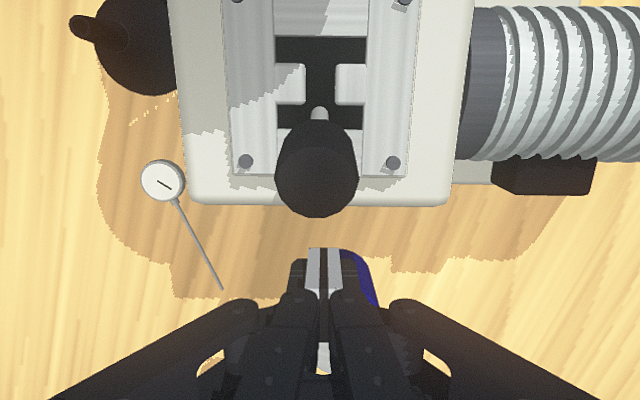

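>>> {"op": "jog_arm", "data": {
  "jaw": [1,1,1,1,1,1,1,1],
  "linear": [
    [0,-0.008,0],
    [0,-0.014,0],
    [0,-0.019,0],
    [0,-0.024,0],
    [0,-0.029,0],
    [0,-0.034,0],
    [0,-0.038,0],
    [0,-0.038,0]
  ],
  "delta_rot": [
    [0,0,0],
    [0,0,0],
    [0,0,0],
    [0,0,0],
    [0,0,0],
    [0,0,0],
    [0,0,0],
    [0,0,0]
  ]
}}

```text
clock: 7.47
eef_pos: [0.5347, -0.0555, 0.1778]
tool_rot: [0.988, 0.153, 0.0, -0.0]
ft_force: [0.9, -1.3, 0.9]
grip_width: 0.0002
```

```bash
python3 -c "
from h import *
look('g',W(0,0.0,.178))"
```

```text
eef mill [  0.6 -40.5 177.8]
wrist knob g,s [-0.003 -0.09 ] n 5568 rms 0.0009 centre mill mm [ -0.4 -14.3 209.4]
scene knob g,s [ 0.001 -0.093] n 6 rms 0.0009 centre mill mm [ 2.000e-01 -1.480e+01  2.093e+02]
finger [-0.017 -0.022 -0.06 ] [ 0.016  0.014 -0.017]
eef [ 0.5345 -0.0557  0.1773] toolx deg 17.63 tool z [-0.001  0.001 -1.   ] shift [ 0.0001 -0.0406 -0.0007] F [ 0.19 -0.2   0.31] t 7.5667 w 0.0
```

View pics/wrist_g.png

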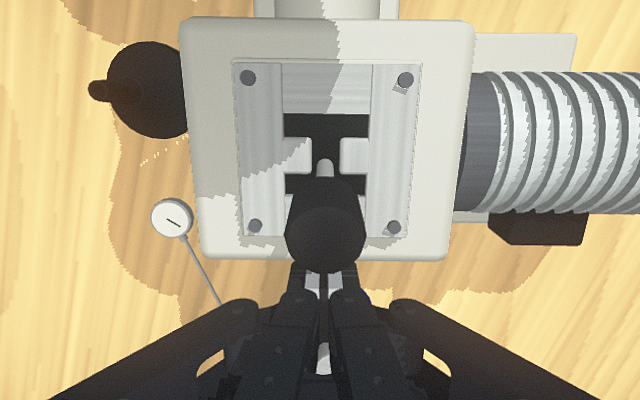

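>>> {"op": "jog_arm", "data": {
  "jaw": [1,1,1,1,1,1,1,1],
  "linear": [
    [0,-0.006,0],
    [0,-0.012,0],
    [0,-0.018,0],
    [0,-0.024,0],
    [0,-0.03,0],
    [0,-0.036,0],
    [0,-0.04,0],
    [0,-0.04,0]
  ],
  "delta_rot": [
    [0,0,0],
    [0,0,0],
    [0,0,0],
    [0,0,0],
    [0,0,0],
    [0,0,0],
    [0,0,0],
    [0,0,0]
  ]
}}

```text
clock: 8.23
eef_pos: [0.5223, -0.017, 0.1774]
tool_rot: [0.988, 0.154, -0.0, -0.001]
ft_force: [1.0, -1.0, 0.7]
grip_width: 0.0001
```

```bash
python3 -c "
from h import *
look('h',W(0,0.005,.178))"
```

```text
eef mill [  0.    0.  177.4]
wrist knob g,s [0.002 0.166] n 5074 rms 0.001 centre mill mm [  0.3  26.4 207.8]
scene knob g,s [0.006 0.188] n 6 rms 0.0033 centre mill mm [  1.   29.9 207.2]
finger [-0.018 -0.025 -0.06 ] [ 0.017  0.014 -0.005]
eef [ 0.522  -0.0173  0.177 ] toolx deg 17.65 tool z [-0.002  0.001 -1.   ] shift [ 0.0004 -0.0052 -0.001 ] F [ 0.6  -0.6   0.44] t 8.3333 w -0.0001
```

View pics/wrist_h.png

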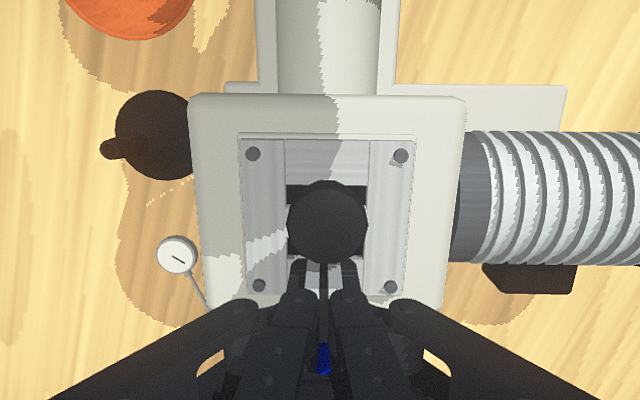

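>>> {"op": "jog_arm", "data": {
  "jaw": [1,1,1,1,1,1,1,1],
  "linear": [
    [0,-0.001,0],
    [0,-0.002,0],
    [0,-0.003,0],
    [0,-0.004,0],
    [0,-0.004,0],
    [0,-0.004,0],
    [0,-0.004,0],
    [0,-0.004,0]
  ],
  "delta_rot": [
    [0,0,0],
    [0,0,0],
    [0,0,0],
    [0,0,0],
    [0,0,0],
    [0,0,0],
    [0,0,0],
    [0,0,0]
  ]
}}

```text
clock: 9.0
eef_pos: [0.5214, -0.0146, 0.1774]
tool_rot: [0.988, 0.153, -0.0, 0.0]
ft_force: [0.3, -2.4, -0.7]
grip_width: 0.0
```

```bash
python3 -c "
from h import *
look('i',W(0,0.006,.178))"
```

```text
eef mill [-1.000e-01  2.600e+00  1.774e+02]
wrist knob g,s [0.002 0.181] n 5010 rms 0.001 centre mill mm [  0.4  28.8 207.4]
scene knob g,s [-0.008  0.169] n 7 rms 0.006 centre mill mm [ -1.4  26.9 207.7]
finger [-0.016 -0.024 -0.059] [ 0.016  0.015 -0.015]
eef [ 0.5214 -0.0145  0.1775] toolx deg 17.59 tool z [-0. -0. -1.] shift [ 0.0001 -0.0034 -0.0005] F [-0.49 -3.78 -0.74] t 9.1 w -0.0
```

>>> {"op": "jog_arm", "data": {
  "jaw": [1,1,1,1,1,1,1,1],
  "linear": [
    [0,0.01,0],
    [0,0.018,0],
    [-0.015,0.018,0],
    [-0.034,0.018,0],
    [-0.052,0.018,0],
    [-0.052,0,0],
    [-0.052,-0.018,0],
    [-0.052,-0.028,0]
  ],
  "delta_rot": [
    [0,0,0],
    [0,0,0],
    [0,0,0],
    [0,0,0],
    [0,0,0],
    [0,0,0],
    [0,0,0],
    [0,0,0]
  ]
}}

```text
clock: 9.77
eef_pos: [0.4632, -0.0029, 0.1779]
tool_rot: [0.988, 0.153, 0.0, -0.001]
ft_force: [0.2, 0.3, -0.1]
grip_width: -0.0002
```

```bash
python3 -c "
from h import *
look('j',W(-.028,0.030,.178))"
```

```text
eef mill [-52.4  30.8 177.9]
wrist knob g,s [-0.001  0.186] n 5628 rms 0.0009 centre mill mm [-1.000e-01  2.960e+01  2.072e+02]
scene knob g,s [0.006 0.194] n 138 rms 0.0019 centre mill mm [  1.   30.9 207. ]
finger [-0.018 -0.003 -0.06 ] [ 0.018  0.015 -0.019]
eef [ 0.4635 -0.0027  0.1778] toolx deg 17.71 tool z [ 0.  0. -1.] shift [ 0.024   0.0012 -0.0002] F [ 0.49 -0.99  0.49] t 9.8667 w 0.0002
```

View pics/wrist_j.png

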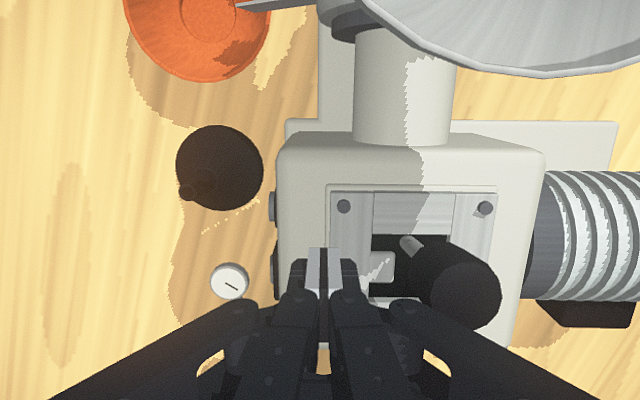

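View pics/scene_j.png

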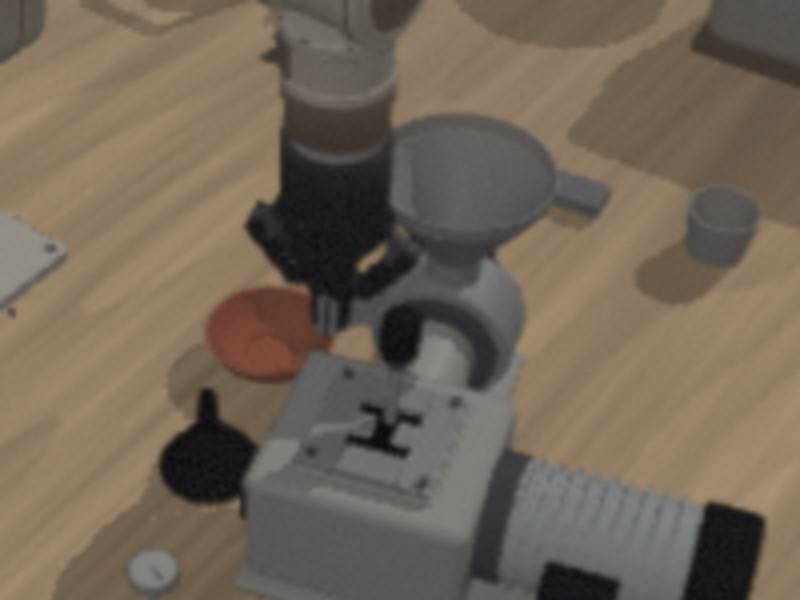

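>>> {"op": "jog_arm", "data": {
  "jaw": [1,1,1,1,1,1,1,1],
  "linear": [
    [0.01,0,0],
    [0.02,0,0],
    [0.026,0,0],
    [0.031,0,0],
    [0.036,0,0],
    [0.041,0,0],
    [0.046,0,0],
    [0.048,0,0]
  ],
  "delta_rot": [
    [0,0,0],
    [0,0,0],
    [0,0,0],
    [0,0,0],
    [0,0,0],
    [0,0,0],
    [0,0,0],
    [0,0,0]
  ]
}}

```text
clock: 10.53
eef_pos: [0.5098, 0.0108, 0.1772]
tool_rot: [0.988, 0.153, -0.0, 0.0]
ft_force: [-1.8, -2.4, 1.0]
grip_width: -0.0001
```

```bash
python3 -c "
from h import *
look('k',W(.004,0.030,.178))"
```

```text
eef mill [ -3.8  30.2 177.2]
wrist knob g,s [0.133 0.184] n 3238 rms 0.0009 centre mill mm [ 21.2  29.  205.9]
scene knob g,s [0.148 0.194] n 125 rms 0.0019 centre mill mm [ 23.5  30.6 205.3]
finger [-0.012 -0.016 -0.059] [ 0.03   0.018 -0.   ]
eef [0.5095 0.0109 0.1772] toolx deg 17.59 tool z [-0. -0. -1.] shift [ 0.0081  0.0005 -0.0009] F [-1.25 -0.68 -0.26] t 10.6333 w 0.0001
```

View pics/wrist_k.png

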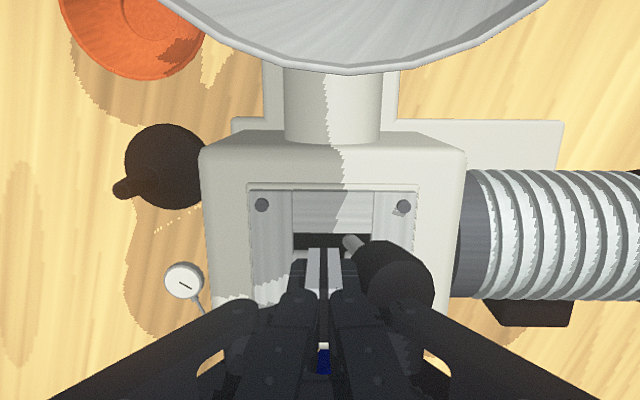

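Moving in the rail. Next 8 mm, then small increments until the force rises.

>>> {"op": "jog_arm", "data": {
  "jaw": [1,1,1,1,1,1,1,1],
  "linear": [
    [0.002,0,0],
    [0.004,0,0],
    [0.006,0,0],
    [0.007,0,0],
    [0.008,0,0],
    [0.008,0,0],
    [0.008,0,0],
    [0.008,0,0]
  ],
  "delta_rot": [
    [0,0,0],
    [0,0,0],
    [0,0,0],
    [0,0,0],
    [0,0,0],
    [0,0,0],
    [0,0,0],
    [0,0,0]
  ]
}}

```text
clock: 11.3
eef_pos: [0.5169, 0.0137, 0.1775]
tool_rot: [0.988, 0.153, 0.0, -0.0]
ft_force: [-2.9, 0.7, -0.7]
grip_width: -0.0002
```

>>> {"op": "jog_arm", "data": {
  "jaw": [1,1,1,1,1,1,1,1],
  "linear": [
    [0.0005,0,0],
    [0.001,0,0],
    [0.0015,0,0],
    [0.002,0,0],
    [0.002,0,0],
    [0.002,0,0],
    [0.002,0,0],
    [0.002,0,0]
  ],
  "delta_rot": [
    [0,0,0],
    [0,0,0],
    [0,0,0],
    [0,0,0],
    [0,0,0],
    [0,0,0],
    [0,0,0],
    [0,0,0]
  ]
}}

```text
clock: 11.97
eef_pos: [0.5188, 0.0141, 0.1775]
tool_rot: [0.988, 0.153, 0.0, -0.0]
ft_force: [-2.9, 0.4, -2.0]
grip_width: -0.0
```

```bash
python3 -c "
from h import *
look('l',W(.006,0.030,.178))"
```

```text
eef mill [  5.8  30.8 177.5]
wrist knob g,s [0.195 0.184] n 3239 rms 0.0009 centre mill mm [ 31.1  28.7 204.3]
scene knob g,s [0.209 0.191] n 129 rms 0.0021 centre mill mm [ 33.1  29.7 203.7]
finger [-0.027 -0.015 -0.06 ] [ 0.03   0.019 -0.   ]
eef [0.5188 0.0141 0.1775] toolx deg 17.6 tool z [ 0.  0. -1.] shift [ 0.0002  0.0008 -0.0005] F [-2.57 -0.65 -0.83] t 12.0667 w -0.0004
```

View pics/wrist_l.png

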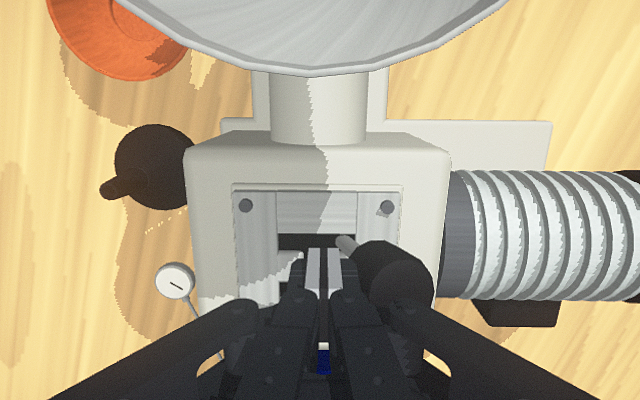

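>>> {"op": "jog_arm", "data": {
  "jaw": [1,1,1,1,1,1,1,1],
  "linear": [
    [0.0005,0,0],
    [0.001,0,0],
    [0.0015,0,0],
    [0.0015,0,0],
    [0.0015,0,0],
    [0.0015,0,0],
    [0.0015,0,0],
    [0.0015,0,0]
  ],
  "delta_rot": [
    [0,0,0],
    [0,0,0],
    [0,0,0],
    [0,0,0],
    [0,0,0],
    [0,0,0],
    [0,0,0],
    [0,0,0]
  ]
}}

```text
clock: 12.73
eef_pos: [0.5201, 0.0145, 0.1774]
tool_rot: [0.988, 0.153, -0.0, 0.0]
ft_force: [-4.0, -0.4, -1.4]
grip_width: -0.0001
```

>>> {"op": "jog_arm", "data": {
  "jaw": [1,1,1,1,1,1,1,1],
  "linear": [
    [0.0005,0,0],
    [0.001,0,0],
    [0.0015,0,0],
    [0.0015,0,0],
    [0.0015,0,0],
    [0.0015,0,0],
    [0.0015,0,0],
    [0.0015,0,0]
  ],
  "delta_rot": [
    [0,0,0],
    [0,0,0],
    [0,0,0],
    [0,0,0],
    [0,0,0],
    [0,0,0],
    [0,0,0],
    [0,0,0]
  ]
}}

```text
clock: 13.4
eef_pos: [0.521, 0.0147, 0.1773]
tool_rot: [0.988, 0.153, -0.001, 0.0]
ft_force: [-4.5, -1.1, -0.5]
grip_width: -0.0001
```

```bash
python3 -c "
from h import *
look('m',W(.006,0.030,.178))"
```

```text
eef mill [  8.   30.7 177.3]
wrist knob g,s [0.193 0.183] n 2930 rms 0.0009 centre mill mm [ 30.7  28.6 204.4]
scene knob g,s [0.206 0.192] n 119 rms 0.0018 centre mill mm [ 32.8  29.9 203.7]
finger [-0.016 -0.009 -0.058] [ 0.03   0.02  -0.003]
eef [0.521  0.0147 0.1773] toolx deg 17.58 tool z [-0.001 -0.    -1.   ] shift [-0.002   0.0007 -0.0007] F [-5.31 -1.2  -1.15] t 13.5 w 0.0002
```

>>> {"op": "jog_arm", "data": {
  "jaw": [1,1,1,1,1,1,1,1],
  "linear": [
    [0.0005,0,0],
    [0.001,0,0],
    [0.0015,0,0],
    [0.002,0,0],
    [0.002,0,0],
    [0.002,0,0],
    [0.002,0,0],
    [0.002,0,0]
  ],
  "delta_rot": [
    [0,0,0],
    [0,0,0],
    [0,0,0],
    [0,0,0],
    [0,0,0],
    [0,0,0],
    [0,0,0],
    [0,0,0]
  ]
}}

```text
clock: 14.17
eef_pos: [0.522, 0.0151, 0.1771]
tool_rot: [0.988, 0.153, -0.002, 0.0]
ft_force: [-6.6, -1.9, -0.2]
grip_width: 0.0
```

```bash
python3 -c "
from h import *
look('n',W(.006,0.030,.178))"
```

```text
eef mill [  9.1  30.7 177.1]
wrist knob g,s [0.192 0.183] n 2721 rms 0.0008 centre mill mm [ 30.6  28.7 204.4]
scene knob g,s [0.205 0.19 ] n 116 rms 0.0017 centre mill mm [ 32.6  29.6 203.8]
finger [-0.02  -0.007 -0.06 ] [ 0.03   0.02  -0.001]
eef [0.5221 0.0151 0.1771] toolx deg 17.57 tool z [-0.003 -0.001 -1.   ] shift [-0.0032  0.0007 -0.0009] F [-6.32 -1.68 -0.95] t 14.2667 w -0.0003
```

View pics/wrist_n.png

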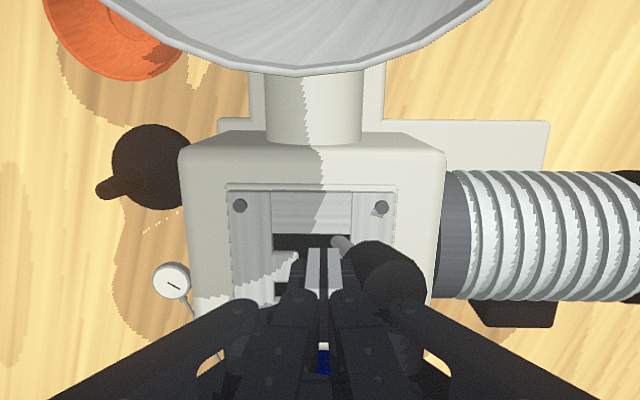

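>>> {"op": "jog_arm", "data": {
  "jaw": [1,1,1,1,1,1,1,1],
  "linear": [
    [-0.01,0,0],
    [-0.025,0,0],
    [-0.04,0,0],
    [-0.05,0,-0.02],
    [-0.05,0.02,-0.05],
    [-0.05,0.05,-0.09],
    [-0.05,0.08,-0.12],
    [-0.05,0.08,-0.12]
  ],
  "delta_rot": [
    [0,0,0],
    [0,0,0],
    [0,0,0],
    [0,0,0],
    [0,0,0],
    [0,0,0],
    [0,0,0],
    [0,0,0]
  ]
}}

```text
clock: 14.93
eef_pos: [0.5051, -0.0792, 0.3041]
tool_rot: [0.988, 0.152, 0.007, 0.003]
ft_force: [0.1, 0.3, 1.0]
grip_width: 0.0002
```

```bash
python3 -c "
from h import *
look('o',W(.006,0.030,.178))"
```

```text
eef mill [-34.7 -54.4 304.1]
wrist knob g,s [0.203 0.189] n 2102 rms 0.0011 centre mill mm [ 32.2  29.4 203.9]
scene knob g,s [0.207 0.197] n 142 rms 0.0015 centre mill mm [ 33.   30.6 203.5]
finger [-0.021 -0.007 -0.06 ] [ 0.018  0.013 -0.015]
eef [ 0.5032 -0.0772  0.3003] toolx deg 17.45 tool z [ 0.009 -0.001 -1.   ] shift [ 0.0416 -0.0821  0.1223] F [-0.07  0.86 -0.57] t 15.0333 w -0.0
```

View pics/wrist_o.png

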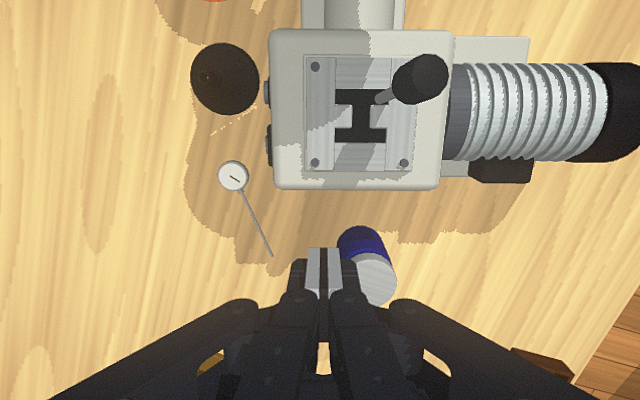

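View pics/scene_o.png

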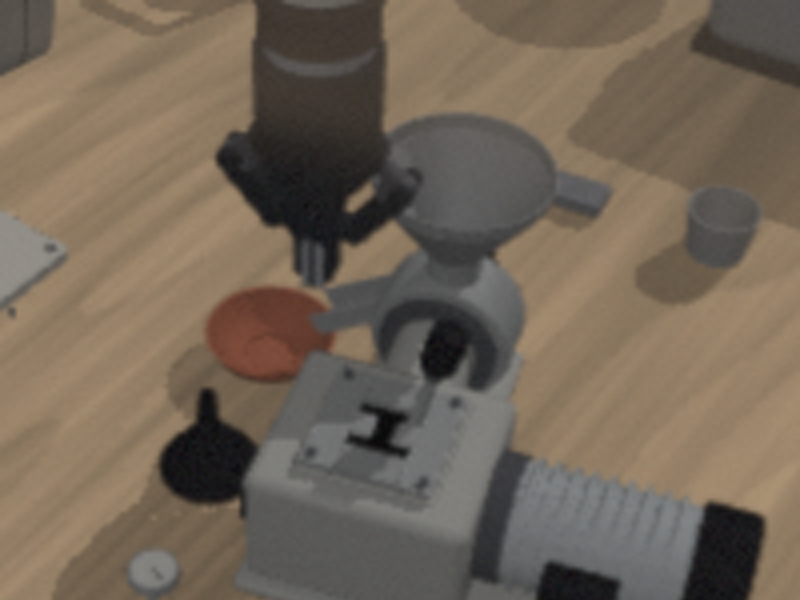

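The lever stands in the hopper-side, motor-end corner: the stalk is at about (383,97) in the wrist picture, against the slot's end, and the fingers are clear. I'll let the arm settle, then hand in.

>>> {"op": "jog_arm", "data": {
  "jaw": [1,1,1,1,1,1,1,1],
  "linear": [
    [0,0,-0.01],
    [0,0,-0.02],
    [0,0,-0.02],
    [0,0,-0.02],
    [0,0,-0.02],
    [0,0,-0.02],
    [0,0,-0.02],
    [0,0,-0.02]
  ],
  "delta_rot": [
    [0,0,0],
    [0,0,0],
    [0,0,0],
    [0,0,0],
    [0,0,0],
    [0,0,0],
    [0,0,0],
    [0,0,0]
  ]
}}

```text
clock: 15.7
eef_pos: [0.4999, -0.0756, 0.3169]
tool_rot: [0.988, 0.153, -0.0, -0.0]
ft_force: [-0.1, 0.1, 1.1]
grip_width: 0.0002
```

```bash
python3 -c "
from h import *
from workcell import bot
look('p')
a=np.load('scene0.npz'); b=np.load('scene_p.npz'); df=np.abs(a['p'].astype(int)-b['p']).max(-1)>50
print('changed px in bystander areas: jar',df[255:300,300:340].sum(),'probe',df[235:280,265:290].sum(),'funnel',df[195:225,278:300].sum(),'dish',df[172:195,290:324].sum(),'cup',df[145:170,408:432].sum())
print(bot.job_done())"
```

```text
eef mill [-38.5 -49.5 316.9]
wrist knob g,s [0.203 0.189] n 1847 rms 0.001 centre mill mm [ 32.2  29.4 203.9]
scene knob g,s [0.209 0.192] n 144 rms 0.0018 centre mill mm [ 33.2  29.9 203.6]
finger [-0.013 -0.005 -0.06 ] [ 0.016  0.013 -0.018]
changed px in bystander areas: jar 0 probe 0 funnel 0 dish 0 cup 0
the job is handed in; nothing more can be done
None
```

The lever is in the fine gear, fully home as far as my checks show, and the job was handed in at about 15.8 s of the 58 s allowed. I used the closed fingertips only, in three pushes: along the rail to neutral, across to the hopper side, then towards the motor against the stop.

- **Fully home:** at the end, over about 5 mm of further commanded push, the force rose from about 3 N to 6.5 N and the knob stayed still. Once the fingers were clear, the wrist and scene cameras put gear_lever at 0.203 and 0.209, and gear_select at 0.189 and 0.192. The values slightly over 0.20 are measurement error.
- **Forces and contact:** the highest force I read was about 6.6 N. The fingers were clear of the lever and about 0.34 m above the counter at hand-in.
- **Bystanders:** comparing the first and last scene pictures, nothing changed around the jar, probe, funnel, dish or cup. I did not compare the salt box and brush, but the arm did not go low near them.
- **Disagreement with the tool data:** both cameras showed the closed fingertips about 20 mm behind the reported TCP, not 17 mm ahead of it as stated. I set the pushing height from the camera measurement.

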